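# Unlock the binding machine's punch tray, lift it out and hold it level

### The arm

A 7-joint arm with a two-finger parallel gripper is mounted at the origin on the work surface. World frame = base frame: x ahead of the robot, y to its left, z up, the work surface at z = 0. Lengths are in m, angles in rad, forces in N, time in s.
With the tool pointing down it reaches from about 0.425 to 0.925 m from the base axis. Payload 6.8 kg.
Tool frame: the origin (TCP) lies at the very end of the fingers, on their centre line; the grasp point (between the pads) lies 19 mm behind it; z points along the fingers, y is the line along which they close (so a half turn about z gives the same grasp; the last joint's range is limited). The gripper opens to 85 mm and grips with 20 to 120 N. Pads are 22 mm wide; open, the fingers measure 114 mm over their backs; the gripper's body (76 mm by 85 mm) begins 54 mm behind the grasp point. The pads swing forward as they close: fully open they stand 13 mm farther back than shut.
Start: joints at [-1.386, 0.477, 0.022, 1.555, -0.011, 1.109, -0.083], TCP at [0.195, 0.646, 0.231] pointing down, gripper open.
Joint ranges: [-2.96, 2.96], [-0.34, 2.1], [-1.41, 1.46], [0.24, 2.44], [-1.37, 4.51], [0.17, 1.92], [-2.96, 2.96]. Speed limits (rad/s): [2.39, 2.39, 3.14, 3.14, 3.14, 3.14, 3.14].

### API

Orientations are given as a rotation vector (axis times angle).
In Python, from bench import monitor, optics, r gives the robot as it stands.
- The arm moves only by the shell command python3 -m crank 'ROWS' [OPENING] [FORCE]. ROWS is JSON, a list of rows, each a list of 2 entries, a list of its own where there are three numbers: the shift along the tool's x, y, z in cm, then the turn, a rotation vector about the tool's x, y, z in rad. A call has 1 to 5 rows; each row shifts and turns the commanded pose from where the row before left it, along the tool's axes as they then stand; what a row does not reach is not made up. A row lasts 1/10 s, in which the tool goes at most 50 mm and 8.59 degrees, less where a joint would pass 70% of its speed; a pose out of reach is approached as far as the arm can. A call is refused whole if a number of a shift passes 5 or a number of a turn 0.15, either way. A call with a gripper value outside its range is refused whole. OPENING is the finger opening in cm, from 0 to 8.54, set as the call begins (- or left out, the last holds). The fingers move at their own pace and stop on an object; FORCE is the grip in N (left out, the last holds). Time passes only in rows, so rows that do not move let the fingers close. It gives the time, the measured TCP pose, the force, the opening and the grip force at its end, in the units of the state.
- monitor.get_obs(): the state, without advancing time (a new reading comes with each control period).
- optics.grab_frame(name): name is "scene" or "top" or "wrist"; returns (picture, depth): 420x560x3 uint8, red, green, blue; 420x560 float32, m along the optical axis (not along the pixel's ray), 0 where there is no reading.
- optics.camera_model(name): a dict with "vertical_fov" (degrees; the focal length in pixels is half the picture's height over the tangent of half this angle, whatever the lens; pixels are square), "cx", "cy" (the principal point, pixels), "R" (3x3) and "t" (3): a world point X has camera coordinates R X + t; the wrist camera has in their place "hand_eye" (4x4, takes a point from camera to tool coordinates, whose origin is the TCP and whose axes are the flange's). Camera axes: x right, y down, z forward; pixel columns grow to the right and rows downward; lengths in m; the calibration is good to about 2 mm. A picture is of the moment at which its call begins: read the wrist's pose just before it. camera_model takes no time and is no camera call.
- r.hand_in(): hands the job in; it is judged then, once.
The state is a dict: "clock": time; "joints": joint angles; "qvel": joint speeds; "tau": joint torques, N m; "tcp_pos": TCP position; "orientation": TCP orientation; "contact_force": force on the tool from outside, world axes, zero at the start; "moment": the same for the moment, N m; "grip_width": finger opening in m; "gripper_force": force on a finger pad.
Only numpy, scipy, OpenCV 4.12 (cv2) and the standard library are available. Lean on these libraries where they do the work, as an engineer would, in place of code of your own. Each camera call takes 0.05 s, during which the arm holds its last target. There are 200 camera calls.

### The job

On the binding machine, turn the small black lock knob clockwise (seen from above) until it clicks over into its released position and its tongue is off the tray. Then take the punch tray by its raised handle, lift it straight up about 10 cm, keeping it level so that both spare punches stay standing in their sockets, and hold it there still over its place for three seconds. Finish while still holding it in the air, with the knob left released and the other things on the desk left where they were.

Things in the scene. Friction and masses are not known exactly. Their poses are not given: they have to be found in the camera images.
- machine: White paper-binding machine fixed to the desk: base 220 (its x) by 380 (its y, from -170 to +210) by 60 high. Origin on the desk under the centre of the tray recess, z up. In the base top is a recess 114 x 144 and 15 deep (floor 45 above the desk) for the tray. Towards +y stand a fixed press column and lever up to 370 high (nearest part 135 from the recess centre in y); the lock knob stands at x 0, y -98. A clear rivet box stands on the base at x -77, y 112.
- seat (a point): Point fixed to the machine, where the centre of the tray's handle lies when the tray is seated in its recess (125 above the desk).
- lock (a joint): Angle of the lock knob in rad about its vertical axis: 0 locked (a steel tongue on the knob overhangs the tray's rim by about 12 mm), growing clockwise seen from above to 1.4 released. It has two rest positions, 0 and 1.4, with a spring detent between: up to about 0.14 N m is needed up to the hump at 0.7, beyond which it snaps on to 1.4 by itself, where it stops.
- lock_grip (a point): Middle of the lock knob's black grip bar, on the knob's axis, 99 above the desk; turns with the knob. The bar is 14 wide (point x) by 42 long (point y) by 36 high (81 to 117 above the desk): pinch it across point x. The tongue (12 wide, 6 thick, 70 to 76 above the desk) points to point +y and reaches 40 from the axis.
- tray_grip (a point): Centre of the tray's handle bar: black bar 66 long (point x), 14 wide (point y), 20 high, on two 8 mm rods; its centre is 80 above the tray's underside, with nothing above it. Pinch it across point y. Its z is up when the tray is level.
- tray: Aluminium lift-out tray, loose in the recess with 2 mm play each side: 110 (x) by 140 (y), walls 22 high and 3 thick, about 0.45 kg (0.3 to 0.65). Origin: centre of its underside, z up. Carries the handle in its middle and two sockets (30 square, 14 high) at x 34, y 46 and x -34, y -46. When seated its rim is 67 above the desk, 3 below the knob's tongue.
- punch_a: Loose spare steel punch standing upright in the socket at tray x 34, y 46: 42 high, 14 diameter below and 8 above, 30 g. Origin: centre of its foot, z along it.
- punch_b: The same, in the socket at tray x -34, y -46.
- rivet_box: Bystander: clear box of rivets 50 x 50 x 28 loose on the machine's base. Origin under its centre.
- clip: Bystander: black binder clip 32 x 50, about 20 high, on the desk beside the machine on the knob's side. Origin under its middle.
- file_a: Bystander: thick cardboard file 210 x 300 x 28 lying on the desk to the right. Origin under its centre.
- bowl: Bystander: white bowl, 110 diameter, 50 high, on the desk to the left. Origin under its centre.
- ink: Bystander: small round ink jar, 44 diameter, 70 high, to the left. Origin under its centre.
- scissors: Bystander: scissors 175 long lying on the desk to the right, near the robot. Origin at the pivot, on the desk.
- vase: Bystander: green glass vase, 90 diameter, 140 high, to the left. Origin under its centre.
Things that resemble listed ones, but are neither listed nor needed, are in the scene too. What is shaped like the tray but blue is not meant.

How it is judged:
On the way, in this order (a step that is already met when the one before it is completed fails the run):
1. the lock knob is turned past its click to the released position (value of joint lock above 1.15 rad), for 0.2 s.
2. the tray is held at least 6 cm above its seat, over its place, level and still, by the fingers alone, for 2 s (height (world z) of tray_grip above 0.185 m and angle between tray_grip's own z axis and vertical below 0.12 rad and horizontal distance between tray_grip and seat below 0.06 m and linear speed of tray below 0.03 m/s and angular speed of tray below 0.2 rad/s and contact force between the fingers and tray above 1.5 N and contact force between tray and machine below 0.1 N), for 2 s.
At the end, for the whole second after the job is handed in: Knob released (over 1.15 rad); tray held by the fingers alone, 60 mm or more above its seat, within 60 mm of it sideways, tilt under 0.12 rad, under 0.03 m/s and 0.2 rad/s; both punches upright (0.35 rad) in their sockets; no bystander moved 30 mm (all of step 2 and value of joint lock above 1.15 rad and z of punch_a in the frame of tray between -0.004 and 0.011 m and angle between each of punch_a, punch_b's own z axis and vertical below 0.35 rad and z of punch_b in the frame of tray between -0.004 and 0.011 m and distance of each of rivet_box, clip, file_a, bowl, ink, scissors, vase from where it was at the start of the episode below 0.03 m); the arm keeps its last pose, push and grip.
It fails at once if the tray is forced out past the lock before the knob is released (value of joint lock below 0.7 rad and distance of tray_grip from where it was at the start of the episode above 0.012 m).
It fails at once if the tray is tipped by more than 0.35 rad (angle between tray_grip's own z axis and vertical above 0.35 rad).
It fails at once if a punch falls over (angle between any of punch_a, punch_b's own z axis and vertical above 0.6 rad).
It fails at once if a bystander is moved by 30 mm or more (distance of any of rivet_box, clip, file_a, bowl, ink, scissors, vase from where it was at the start of the episode above 0.03 m).
It also fails if it takes over 56 s, if anything falls off the work surface, if the arm or the gripper's body presses on something with over 40 N, if the wrist force passes 120 N, or if a joint passes its speed limit or range.

## Working session

There is one attempt and no reset: what is moved stays moved. The work goes in short steps, Python scripts to look and compute and a shell command to move; the robot and the scene stay as the last step left them, time stands still between calls to the robot, and variables do not carry over. Pictures are saved under pics/ and viewed, at most 10 in all, crops included, and the job is handed in when it is done.

```bash
ls; mkdir -p pics; cat > h.py <<'E'
from bench import monitor, optics, r
import numpy as np, cv2
from scipy.spatial.transform import Rotation as Ro
def grab(name,fn):
    o=monitor.get_obs(); p,d=optics.grab_frame(name); cv2.imwrite('pics/'+fn+'.png',p[:,:,::-1]); np.savez('pics/'+fn+'.npz',d=d,p=p,pos=o['tcp_pos'],ori=o['orientation']); return p,d,o
def world(name,d,pos=None,ori=None):
    m=optics.camera_model(name); f=210/np.tan(np.radians(m['vertical_fov'])/2)
    v,u=np.mgrid[0:420,0:560]; P=np.stack([(u-m['cx'])/f*d,(v-m['cy'])/f*d,d],-1)
    if name=='wrist':
        H=np.array(m['hand_eye']); P=P@H[:3,:3].T+H[:3,3]; return P@Ro.from_rotvec(ori).as_matrix().T+np.array(pos)
    return (P-np.array(m['t']))@np.array(m['R'])
E
python3 - <<'E'
from h import *
for n in ['scene','top']: grab(n,n+'0')
print(monitor.get_obs()); print(optics.camera_model('top'))
E
```

```text
pics
{'clock': 0.1, 'joints': array([-1.38610829,  0.47776502,  0.02237161,  1.55633596, -0.01148241,
        1.10925994, -0.08309859]), 'qvel': array([-0.00044206, -0.0011535 ,  0.00206595, -0.0025768 ,  0.00016536,
       -0.00014645, -0.00110498]), 'tau': array([ 4.82288204e-03, -5.97760856e+01,  1.61362879e+00, -2.81955028e+01,
        1.27618090e-02,  4.92176405e-03, -1.11557074e-05]), 'tcp_pos': array([0.1947031 , 0.64577176, 0.2303986 ]), 'orientation': array([-4.58250223e-01, -3.10789886e+00,  2.57165189e-03]), 'contact_force': array([-0.1838513 , -0.32514446,  1.17204989]), 'moment': array([ 0.01395515, -0.02802448, -0.03337391]), 'gripper_force': 0.0, 'grip_width': 0.08565312630294464}
{'vertical_fov': 46.69011381975413, 'cx': 279.5027356909033, 'cy': 205.72405098931824, 'R': array([[-0.09068195, -0.99587413,  0.00339056],
       [-0.97011592,  0.08756604, -0.22629029],
       [ 0.22505974, -0.02380969, -0.97405401]]), 't': array([-0.04317129,  0.50721441,  1.26589776])}
```

View pics/top0.png

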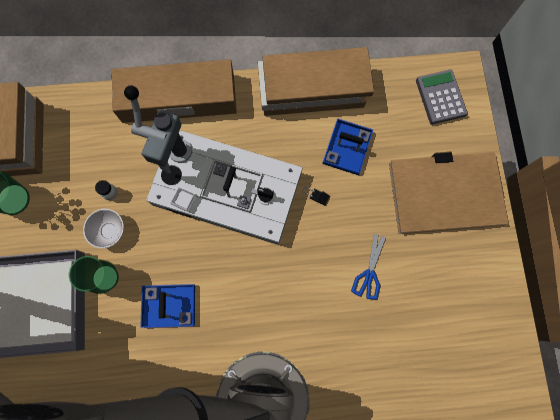

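View pics/scene0.png

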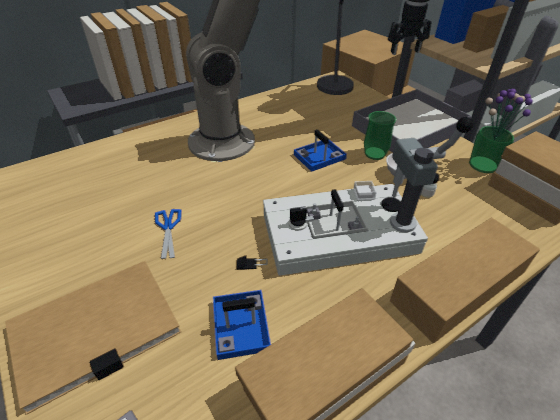

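Top view: the machine is at about (225,187), with the tray handle at (232,180) and the knob at (265,195). The tray-shaped things are the aluminium one in the machine at (232,185) and blue ones at (350,147) and (168,305). The aluminium one fits, because it sits in the recess and isn't blue. I'll enlarge that area and measure.

```bash
python3 - <<'E'
from h import *
z=np.load('pics/top0.npz'); d=z['d'];p=z['p']; W=world('top',d)
c=p[120:250,140:310]; cv2.imwrite('pics/crop0.png',cv2.resize(c,None,fx=4,fy=4,interpolation=cv2.INTER_CUBIC)[:,:,::-1])
m=np.zeros((420,560),bool); m[120:250,140:310]=1
# base top plane z~0.06
b=m&(abs(W[...,2]-0.06)<0.006); q=W[b][:,:2].astype(np.float32); print('base',cv2.minAreaRect(q),b.sum())
dark=p.max(2)<70
for n,(u0,u1,v0,v1),zr in [('handle',(215,250,160,205),(.12,.145)),('knob',(250,285,180,210),(.105,.127))]:
    s=np.zeros_like(m); s[v0:v1,u0:u1]=1; s&=(W[...,2]>zr[0])&(W[...,2]<zr[1])
    q=W[s]; v,u=np.nonzero(s); print(n,s.sum(),q.mean(0),u.mean(),v.mean(),cv2.minAreaRect(q[:,:2].astype(np.float32)))
E
```

```text
base ((0.5787062644958496, 0.05653759837150574), (0.38155829906463623, 0.22234125435352325), 67.19392395019531) 7240
handle 157 [0.56870351 0.03678355 0.13398185] 229.03821656050957 178.15286624203821 ((0.570248007774353, 0.036673545837402344), (0.015013410709798336, 0.06505630165338516), 66.68640899658203)
knob 88 [ 0.53101505 -0.05268887  0.1132831 ] 264.84090909090907 191.17045454545453 ((0.5317562818527222, -0.052905723452568054), (0.04179475083947182, 0.015111188404262066), 65.12081146240234)
```

View pics/crop0.png

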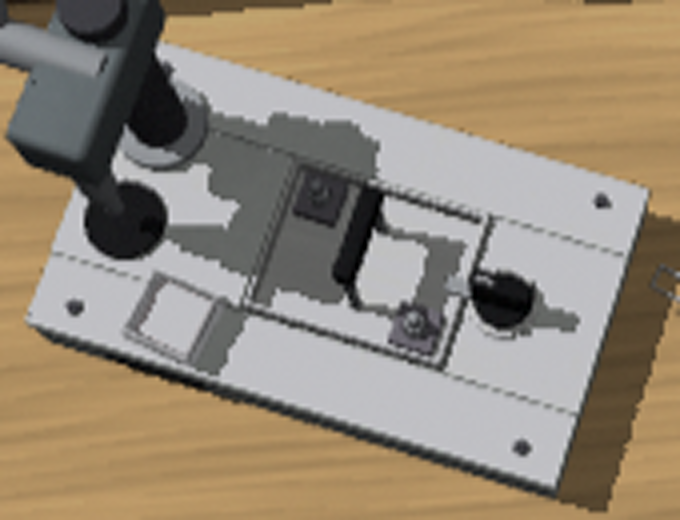

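The crop confirms it: the aluminium tray sits in the recess with the black handle at (360,235) and the knob at (505,300), and its tongue points onto the tray rim. Knob to handle measures 97.5 mm (98 expected), and the heights and bar sizes fit too. Next I'll work out the moves.

```bash
cat >> h.py <<'E'
def delta(tgt,yang):
    """tgt TCP xyz, yang = world angle (deg) of tool y; prints shift (cm, tool axes) and turn about tool z"""
    o=monitor.get_obs(); R=Ro.from_rotvec(o['orientation']).as_matrix(); a=np.radians(yang)
    y=np.array([np.cos(a),np.sin(a),0]); z=np.array([0,0,-1.]); x=np.cross(y,z); D=np.stack([x,y,z],1)
    print('t',o['clock'],'tcp',o['tcp_pos'].round(4),'yang',np.degrees(np.arctan2(R[1,1],R[0,1])).round(1),'q',o['joints'].round(2))
    print('shift cm',(R.T@(np.array(tgt)-o['tcp_pos'])*100).round(2),'turn',Ro.from_matrix(R.T@D).as_rotvec().round(3))
E
python3 - <<'E'
from h import *
delta([.531,-.053,.25],-23.2);delta([.531,-.053,.25],156.8)
E
```

```text
t 0.1 tcp [0.1947 0.6458 0.2304] yang 73.2 q [-1.39  0.48  0.02  1.56 -0.01  1.11 -0.08]
shift cm [-52.37 -57.2   -1.86] turn [-1.000e-03  1.000e-03  1.683e+00]
t 0.1 tcp [0.1947 0.6458 0.2304] yang 73.2 q [-1.39  0.48  0.02  1.56 -0.01  1.11 -0.08]
shift cm [-52.37 -57.2   -1.86] turn [-1.000e-03 -1.000e-03 -1.459e+00]
```

```bash
python3 -m crank '[[[0,-4,-0.5],[0,0,0]],[[0,-4,-0.5],[0,0,0]],[[0,-4,-0.5],[0,0,0]],[[0,-4,-0.5],[0,0,0]],[[0,-3,-0.5],[0,0,0]]]'
python3 -m crank '[[[-3.8,0,0],[0,0,0.08]],[[-3.8,0,0],[0,0,0.08]],[[-3.8,0,0],[0,0,0.08]],[[-3.8,0,0],[0,0,0.08]],[[-3.8,0,0],[0,0,0.08]]]'
python3 -m crank '[[[-3.8,0,0],[0,0,0.08]],[[-3.8,0,0],[0,0,0.08]],[[-3.8,0,0],[0,0,0.08]],[[-3.8,0,0],[0,0,0.08]],[[-3.8,0,0],[0,0,0.08]]]'
python3 -m crank '[[[-3.8,0,0],[0,0,0.08]],[[-3.8,0,0],[0,0,0.08]],[[-3.8,0,0],[0,0,0.08]],[[-3.8,0,0],[0,0,0.08]],[[-3.8,0,0],[0,0,0.08]]]'
python3 -c "
from h import *
delta([.531,-.053,.25],-23.2)"
```

```text
clock: 0.6
tcp_pos: [0.1394, 0.4617, 0.256]
orientation: [-0.458, -3.108, 0.002]
contact_force: [0.3, 0.1, -0.2]
grip_width: 0.0857
gripper_force: 0.0
clock: 1.1
tcp_pos: [0.3109, 0.3808, 0.2561]
orientation: [-1.071, -2.953, 0.0]
contact_force: [0.1, 0.1, 0.1]
grip_width: 0.0852
gripper_force: 0.0
clock: 1.6
tcp_pos: [0.4347, 0.2383, 0.2561]
orientation: [-1.637, -2.682, 0.0]
contact_force: [2.1, 0.5, 0.0]
grip_width: 0.0853
gripper_force: 0.0
clock: 2.1
tcp_pos: [0.4931, 0.0587, 0.2562]
orientation: [2.137, 2.303, -0.0]
contact_force: [0.1, 0.5, -0.5]
grip_width: 0.0855
gripper_force: 0.0
t 2.1 tcp [0.4931 0.0587 0.2562] yang 4.3 q [-0.74  0.16  0.56  1.97 -0.1   1.03 -0.06]
shift cm [-11.42   2.94   0.62] turn [-0.    0.    0.48]
```

```bash
python3 -m crank '[[[-4,1,0],[0,0,0]],[[-4,1,0],[0,0,0]],[[-3.4,0.9,0.6],[0,0,0]],[[0,0,0],[0,0,0.12]],[[0,0,0],[0,0,0.12]]]'
python3 -m crank '[[[0,0,0],[0,0,0.12]],[[0,0,0],[0,0,0.12]],[[0,0,0],[0,0,0]],[[0,0,0],[0,0,0]]]'
python3 - <<'E'
from h import *
delta([.531,-.053,.25],-23.2)
p,d,o=grab('wrist','w0'); W=world('wrist',d,o['tcp_pos'],o['orientation'])
v,u=np.mgrid[0:420,0:560]
for n,c,zr in [('knob',(.531,-.053),(.108,.127)),('handle',(.569,.037),(.125,.145))]:
    s=(np.hypot(W[...,0]-c[0],W[...,1]-c[1])<.045)&(W[...,2]>zr[0])&(W[...,2]<zr[1])&(d>0)
    if s.sum()>20: q=W[s]; print(n,s.sum(),q.mean(0),np.median(q[:,2]),u[s].mean(),v[s].mean(),cv2.minAreaRect(q[:,:2].astype(np.float32)))
E
```

```text
clock: 2.6
tcp_pos: [0.5305, -0.0529, 0.2498]
orientation: [-2.402, -2.025, 0.002]
contact_force: [-0.6, 1.7, 0.1]
grip_width: 0.0857
gripper_force: 0.0
clock: 3.0
tcp_pos: [0.5306, -0.051, 0.2501]
orientation: [-2.617, -1.737, 0.001]
contact_force: [0.1, -0.4, 0.0]
grip_width: 0.0855
gripper_force: 0.0
t 3.0 tcp [ 0.5306 -0.051   0.2501] yang -22.8 q [-0.61  0.26  0.72  1.91 -0.2   1.04 -0.21]
shift cm [-0.17  0.12  0.01] turn [-0.     0.     0.006]
knob 834 [ 0.53144981 -0.05208453  0.1126646 ] 0.11286074913998966 282.7973621103117 197.5179856115108 ((0.530874490737915, -0.05304238945245743), (0.04136955738067627, 0.013832878321409225), 67.73295593261719)
handle 2148 [0.56920981 0.03647484 0.1347782 ] 0.13487771553737649 283.9017690875233 69.36080074487896 ((0.5690618753433228, 0.036894842982292175), (0.013951593078672886, 0.06560124456882477), 67.18669891357422)
```

View pics/w0.png

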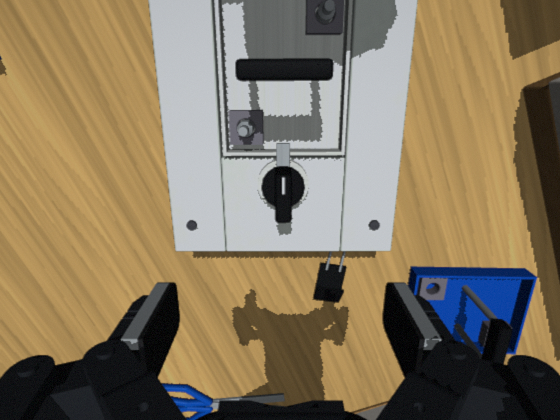

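Wrist view: the grip bar is at (283,190) with its tongue up on the tray rim at (283,152), and the handle is at (284,69). Both match the top-view estimates to within 1–2 mm. I'll descend on the knob and pinch.

```bash
python3 -m crank '[[[-0.2,0.1,4],[0,0,0]],[[0,0,4],[0,0,0]],[[0,0,4],[0,0,0]],[[0,0,3],[0,0,0]],[[0,0,1.6],[0,0,0]]]' 5
python3 -m crank '[[[0,0,0],[0,0,0]],[[0,0,0],[0,0,0]],[[0,0,0],[0,0,0]],[[0,0,0],[0,0,0]],[[0,0,0],[0,0,0]]]' 0.8 50
python3 -m crank '[[[0,0,0],[0,0,0]],[[0,0,0],[0,0,0]]]'
python3 -c "
from h import *
delta([.531,-.053,.084],-22.8)"
```

```text
clock: 3.55
tcp_pos: [0.5292, -0.0531, 0.0816]
orientation: [-2.616, -1.735, 0.005]
contact_force: [0.0, 0.4, 1.7]
grip_width: 0.0504
gripper_force: 0.0
clock: 4.05
tcp_pos: [0.5315, -0.0534, 0.0854]
orientation: [2.619, 1.733, 0.002]
contact_force: [-2.1, 0.5, 4.9]
grip_width: 0.0132
gripper_force: 50.0
clock: 4.25
tcp_pos: [0.5315, -0.0534, 0.0853]
orientation: [2.62, 1.733, 0.002]
contact_force: [-1.7, -0.6, 6.2]
grip_width: 0.0133
gripper_force: 50.2
t 4.25 tcp [ 0.5315 -0.0534  0.0853] yang -23.0 q [-0.47  0.5   0.58  2.04 -0.42  0.71 -0.02]
shift cm [ 0.02 -0.06  0.13] turn [ 0.001 -0.001 -0.004]
```

```bash
python3 -m crank '[[[0,0,0],[0,0,0.1]],[[0,0,0],[0,0,0.1]],[[0,0,0],[0,0,0.1]],[[0,0,0],[0,0,0.1]],[[0,0,0],[0,0,0.1]]]'
python3 -m crank '[[[0,0,0],[0,0,0.1]],[[0,0,0],[0,0,0.1]],[[0,0,0],[0,0,0.1]],[[0,0,0],[0,0,0.1]],[[0,0,0],[0,0,0.1]]]'
python3 -m crank '[[[0,0,0],[0,0,0.1]],[[0,0,0],[0,0,0.1]],[[0,0,0],[0,0,0.1]],[[0,0,0],[0,0,0.08]],[[0,0,0],[0,0,0]]]'
python3 -c "
from h import *
delta([.531,-.053,.084],-103.2); print(monitor.get_obs()['moment'])"
```

```text
clock: 4.75
tcp_pos: [0.5319, -0.0539, 0.0854]
orientation: [2.969, 1.024, 0.004]
contact_force: [-0.5, -2.4, 2.3]
grip_width: 0.0132
gripper_force: 49.7
clock: 5.25
tcp_pos: [0.5322, -0.0545, 0.0854]
orientation: [3.13, 0.257, 0.005]
contact_force: [0.5, -3.4, 1.3]
grip_width: 0.013
gripper_force: 49.5
clock: 5.75
tcp_pos: [0.5322, -0.0549, 0.0853]
orientation: [3.122, -0.336, 0.005]
contact_force: [0.6, -5.7, 4.0]
grip_width: 0.0132
gripper_force: 49.8
t 5.75 tcp [ 0.5322 -0.0549  0.0853] yang -102.3 q [-0.71  0.64  0.95  2.06 -0.73  0.81 -1.11]
shift cm [-0.16 -0.16  0.13] turn [ 0.002 -0.004  0.016]
[-0.89738497 -0.06268247 -0.13520905]
```

```bash
python3 -m crank '[[[0,0,0],[0,0,0]],[[0,0,0],[0,0,0]],[[0,0,0],[0,0,0]]]' 5
python3 -m crank '[[[0,0,-2],[0,0,0]],[[0,0,-4],[0,0,0]],[[0,0,-4],[0,0,0]],[[0,0,-4],[0,0,0]],[[0,0,0],[0,0,0]]]' 6
python3 - <<'E'
from h import *
p,d,o=grab('wrist','w1'); W=world('wrist',d,o['tcp_pos'],o['orientation'])
for n,c,zr in [('knob',(.531,-.053),(.108,.127)),('handle',(.569,.037),(.125,.145))]:
    s=(np.hypot(W[...,0]-c[0],W[...,1]-c[1])<.045)&(W[...,2]>zr[0])&(W[...,2]<zr[1])&(d>0)
    if s.sum()>20: q=W[s]; print(n,s.sum(),q.mean(0),cv2.minAreaRect(q[:,:2].astype(np.float32)))
delta([.569,.037,.23],-113)
E
```

```text
clock: 6.05
tcp_pos: [0.5308, -0.0525, 0.0841]
orientation: [-3.123, 0.329, 0.001]
contact_force: [-0.6, -0.3, -0.1]
grip_width: 0.0501
gripper_force: 0.0
clock: 6.55
tcp_pos: [0.5335, -0.0539, 0.2287]
orientation: [-3.122, 0.33, -0.011]
contact_force: [0.1, -0.4, -0.3]
grip_width: 0.0598
gripper_force: 0.0
knob 947 [ 0.53252795 -0.05372578  0.11269198] ((0.5314671397209167, -0.0537460595369339), (0.013644455932080746, 0.04126444086432457), 77.61048126220703)
handle 2164 [0.5711884  0.03423491 0.13391297] ((0.5698079466819763, 0.03631437569856644), (0.014551958069205284, 0.06502481549978256), 67.5906982421875)
t 6.6 tcp [ 0.5323 -0.0531  0.2263] yang -102.0 q [-0.9   0.47  1.19  1.95 -0.51  1.06 -1.28]
shift cm [ 1.72 -9.58 -0.34] turn [-0.003 -0.004  0.191]
```

View pics/w1.png

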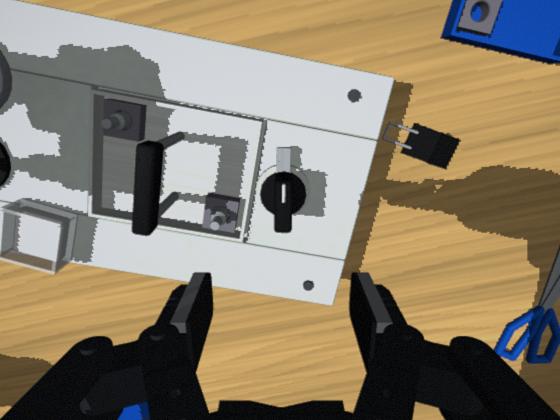

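The knob bar has turned 80° (1.40 rad), its tongue at (285,158) is parallel to the tray's edge and off the rim, and the handle stands at (148,188). On to the handle.

```bash
python3 -m crank '[[[0.6,-3.2,0],[0,0,0]],[[0.6,-3.2,0],[0,0,0]],[[0.5,-3.2,0],[0,0,0]],[[0,0,0],[0,0,0.1]],[[0,0,0],[0,0,0.09]]]' 7
python3 -m crank '[[[0,0,0],[0,0,0]],[[0,0,0],[0,0,0]]]'
python3 - <<'E'
from h import *
p,d,o=grab('wrist','w2'); W=world('wrist',d,o['tcp_pos'],o['orientation'])
s=(np.hypot(W[...,0]-.569,W[...,1]-.037)<.045)&(W[...,2]>.128)&(W[...,2]<.145)&(d>0)
q=W[s]; print(s.sum(),q.mean(0),cv2.minAreaRect(q[:,:2].astype(np.float32)))
delta([.5695,.0365,.106],-112.8)
E
```

```text
clock: 7.1
tcp_pos: [0.567, 0.0387, 0.2225]
orientation: [3.078, -0.627, -0.004]
contact_force: [0.1, -0.6, -0.5]
grip_width: 0.0699
gripper_force: 0.0
clock: 7.3
tcp_pos: [0.567, 0.037, 0.2233]
orientation: [3.079, -0.622, -0.003]
contact_force: [0.4, -0.9, -0.0]
grip_width: 0.0702
gripper_force: 0.0
1880 [0.57169381 0.03576096 0.13462667] ((0.5695968270301819, 0.036800920963287354), (0.013897239230573177, 0.06584411859512329), 67.6684341430664)
t 7.35 tcp [0.5671 0.0369 0.2236] yang -112.9 q [-1.01  0.58  1.2   1.87 -0.6   1.12 -1.56]
shift cm [ 0.25 -0.06 11.76] turn [ 0.     0.001 -0.001]
```

```bash
python3 -m crank '[[[0.2,0,3],[0,0,0]],[[0,0,3],[0,0,0]],[[0,0,3],[0,0,0]],[[0,0,2],[0,0,0]],[[0,0,0.8],[0,0,0]]]'
python3 -m crank '[[[0,0,0],[0,0,0]],[[0,0,0],[0,0,0]]]'
python3 -c "
from h import *
delta([.5695,.0367,.106],-112.6)"
```

```text
clock: 7.85
tcp_pos: [0.5681, 0.0362, 0.1043]
orientation: [3.078, -0.624, -0.005]
contact_force: [-0.1, -0.6, 0.0]
grip_width: 0.0704
gripper_force: 0.0
clock: 8.05
tcp_pos: [0.57, 0.0359, 0.1072]
orientation: [-3.078, 0.626, -0.002]
contact_force: [-0.1, -0.4, 0.7]
grip_width: 0.0701
gripper_force: 0.0
t 8.05 tcp [0.57   0.0359 0.1072] yang -113.0 q [-0.89  0.7   1.02  1.96 -0.76  0.92 -1.44]
shift cm [-0.08 -0.05  0.12] turn [-0.001 -0.001 -0.007]
```

Well aligned. Close at 60 N, then lift gently.

```bash
python3 -m crank '[[[0,-0.05,0.1],[0,0,0]],[[0,0,0],[0,0,0]],[[0,0,0],[0,0,0]],[[0,0,0],[0,0,0]],[[0,0,0],[0,0,0]]]' 0.8 60
python3 -m crank '[[[0,0,0],[0,0,0]],[[0,0,0],[0,0,0]],[[0,0,0],[0,0,0]],[[0,0,-0.2],[0,0,0]],[[0,0,-0.3],[0,0,0]]]'
python3 -m crank '[[[0,0,-0.3],[0,0,0]],[[0,0,-0.4],[0,0,0]],[[0,0,-0.5],[0,0,0]],[[0,0,-0.5],[0,0,0]],[[0,0,-0.3],[0,0,0]]]'
```

```text
clock: 8.55
tcp_pos: [0.5698, 0.0364, 0.1058]
orientation: [-3.078, 0.626, -0.001]
contact_force: [-1.4, 0.0, 4.6]
grip_width: 0.0131
gripper_force: 60.0
clock: 9.05
tcp_pos: [0.5687, 0.037, 0.1095]
orientation: [3.078, -0.626, -0.003]
contact_force: [-0.7, 0.5, -5.9]
grip_width: 0.0132
gripper_force: 58.4
clock: 9.55
tcp_pos: [0.5699, 0.0366, 0.1309]
orientation: [-3.078, 0.626, -0.001]
contact_force: [1.0, -0.6, -7.3]
grip_width: 0.0131
gripper_force: 58.5
```

Load is about 6 N, which fits the tray's weight. Continue the lift.

```bash
python3 -m crank '[[[0,0,-0.4],[0,0,0]],[[0,0,-0.6],[0,0,0]],[[0,0,-0.8],[0,0,0]],[[0,0,-0.8],[0,0,0]],[[0,0,-0.8],[0,0,0]]]'
python3 -m crank '[[[0,0,-0.8],[0,0,0]],[[0,0,-0.8],[0,0,0]],[[0,0,-0.8],[0,0,0]],[[0,0,-0.7],[0,0,0]],[[0,0,-0.5],[0,0,0]]]'
python3 -m crank '[[[0,0,-0.3],[0,0,0]],[[0,0,-0.2],[0,0,0]],[[0,0,0],[0,0,0]],[[0,0,0],[0,0,0]],[[0,0,0],[0,0,0]]]'
python3 - <<'E'
from h import *
delta([.5697,.0367,.206],-112.9)
grab('scene','s3')
p=cv2.imread('pics/s3.png')[120:280,230:440]; cv2.imwrite('pics/s3c.png',cv2.resize(p,None,fx=3.5,fy=3.5,interpolation=cv2.INTER_CUBIC))
E
```

```text
clock: 10.05
tcp_pos: [0.5698, 0.0366, 0.1651]
orientation: [-3.078, 0.626, -0.0]
contact_force: [-0.7, 0.7, -5.6]
grip_width: 0.0127
gripper_force: 58.4
clock: 10.55
tcp_pos: [0.5698, 0.0366, 0.201]
orientation: [-3.078, 0.626, -0.001]
contact_force: [-0.6, 0.3, -5.8]
grip_width: 0.0134
gripper_force: 58.5
clock: 11.05
tcp_pos: [0.5695, 0.0366, 0.205]
orientation: [3.078, -0.626, -0.001]
contact_force: [-0.4, -0.1, -5.6]
grip_width: 0.0134
gripper_force: 58.5
t 11.05 tcp [0.5695 0.0366 0.205 ] yang -113.0 q [-0.99  0.6   1.17  1.89 -0.62  1.09 -1.54]
shift cm [ 0.02 -0.01 -0.1 ] turn [ 0.     0.    -0.002]
```

View pics/s3c.png

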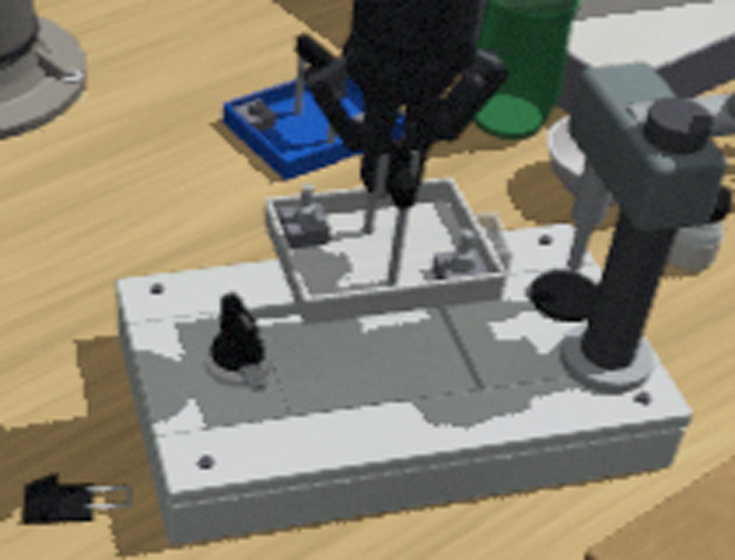

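The tray hangs clear of the machine and level. Both punches are upright at (307,205) and (470,245), and the knob is released. Hold for over three seconds, then hand in.

```bash
Z='x'; python3 -m crank '[[[0,0,0],[0,0,0]],[[0,0,0],[0,0,0]],[[0,0,0],[0,0,0]],[[0,0,0],[0,0,0]],[[0,0,0],[0,0,0]]]' >/dev/null
python3 -m crank '[[[0,0,0],[0,0,0]],[[0,0,0],[0,0,0]],[[0,0,0],[0,0,0]],[[0,0,0],[0,0,0]],[[0,0,0],[0,0,0]]]' >/dev/null
python3 -m crank '[[[0,0,0],[0,0,0]],[[0,0,0],[0,0,0]],[[0,0,0],[0,0,0]],[[0,0,0],[0,0,0]],[[0,0,0],[0,0,0]]]' >/dev/null
python3 -m crank '[[[0,0,0],[0,0,0]],[[0,0,0],[0,0,0]],[[0,0,0],[0,0,0]],[[0,0,0],[0,0,0]],[[0,0,0],[0,0,0]]]' >/dev/null
python3 -m crank '[[[0,0,0],[0,0,0]],[[0,0,0],[0,0,0]],[[0,0,0],[0,0,0]],[[0,0,0],[0,0,0]],[[0,0,0],[0,0,0]]]' >/dev/null
python3 -m crank '[[[0,0,0],[0,0,0]],[[0,0,0],[0,0,0]],[[0,0,0],[0,0,0]],[[0,0,0],[0,0,0]],[[0,0,0],[0,0,0]]]' >/dev/null
python3 -m crank '[[[0,0,0],[0,0,0]],[[0,0,0],[0,0,0]],[[0,0,0],[0,0,0]],[[0,0,0],[0,0,0]],[[0,0,0],[0,0,0]]]'
python3 -c "
from h import *
print(r.hand_in())"
```

```text
clock: 14.6
tcp_pos: [0.5697, 0.0367, 0.2053]
orientation: [-3.079, 0.626, -0.0]
contact_force: [-0.5, 0.1, -5.8]
grip_width: 0.0129
gripper_force: 58.5
the job is handed in; nothing more can be done
None
```

I turned the lock knob to released (about 1.40 rad), lifted the tray about 10 cm level with both punches standing, held it still for 3.5 s and handed the job in while still holding it; no verdict was returned.

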